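Open up the cup cabinet beside the dishwasher

TASK

Open both doors of the steel cup cabinet wide, about square to its front, so that washed cups can be put away. The leaf with the blue edge strip and blue grip bar is latched and overlaps the other one, so swing that leaf wide open first, leaving the other shut meanwhile, then open the other leaf; leave the mug standing where it is on top of the cabinet.

Things in the scene. Friction and masses are not known exactly. Their poses are not given: they have to be found in the camera images.
- cabinet: Fixed steel cup cabinet, 200 mm deep (x), 360 wide (y), 240 high. Origin: centre of its underside. Its front faces its own -x; yaw within 0.2 rad. Two white leaves, 15 mm thick, outer faces at x = -117 mm, meet at y = 0. Each has an upright round bar, 12 mm thick, z = 130 to 225 mm, 29 mm clear of the leaf (8 mm stand-offs at z = 138, 211): grip it from above at z = 205 mm.
- latched_leaf (a joint): Leaf with blue bar and a blue strip that laps 18 mm over the other. In the cabinet's frame (mm): upright hinge axis at x -109.5, y +178; shut, its bar is at x -152, y +50, and swings with it. Angle in rad: 0 shut, grows as the bar comes towards -x (clockwise from above), stop 1.75. A ball catch gives way at about 10 N pull within 0.15 rad; it then moves freely and stays where left.
- overlapped_leaf (a joint): Plain leaf with black bar, no strip. In the cabinet's frame (mm): upright hinge axis at x -109.5, y -178; shut, its bar is at x -152, y -50, and swings with it. Angle in rad: 0 shut, grows as the bar comes towards -x (anticlockwise from above), stop 1.75. Only the other leaf's strip holds it; once that leaf is open it moves freely and stays where left.
- mug_mid (a point): Middle of the orange mug (85 mm high, 76 mm wide, handle at one side) that stands on the cabinet's top, its middle at least 115 mm behind the leaves' faces; to be left alone.

How it is judged:
On the way:
1. the latched leaf is opened more than 1.2 rad (about 69 degrees) while the overlapped leaf is still shut (under 0.1 rad) (value of joint latched_leaf above 1.2 rad and value of joint overlapped_leaf below 0.1 rad), for 0.2 s.
At the end, for the whole second after the job is handed in: Both leaves stand open more than 1.2 rad (about 69 degrees) and at rest, and the mug is within 30 mm of where it stood (value of joint each of latched_leaf, overlapped_leaf above 1.2 rad and velocity of joint latched_leaf between -0.1 and 0.1 rad/s and velocity of joint overlapped_leaf between -0.1 and 0.1 rad/s and distance of mug_mid from where it was at the start of the episode below 0.03 m); the robot touches nothing.
It fails at once if the mug on the cabinet is shifted by more than 30 mm or knocked over (distance of mug_mid from where it was at the start of the episode above 0.03 m or angle between mug_mid's own z axis and vertical above 0.5 rad).
It also fails if it takes over 54 s, if anything falls off the work surface, if the arm or the gripper's body presses on something with over 40 N, if the wrist force passes 120 N, or if a joint passes its speed limit or range.

ROBOT

A 6-joint arm with a two-finger parallel gripper is mounted at the origin on the work surface. World frame = base frame: x ahead of the robot, y to its left, z up, the work surface at z = 0. Lengths are in m, angles in rad, forces in N, time in s.
With the tool pointing down it reaches from about 0.275 to 0.75 m from the base axis. Payload 10.2 kg.
Tool frame: the origin (TCP) lies between the finger pads; the fingertips stand 22 mm ahead of it and the grasp point (between the pads) lies 3 mm ahead of it; z points along the fingers, y is the line along which they close (so a half turn about z gives the same grasp; the last joint's range is limited). The gripper opens to 85 mm and grips with 20 to 120 N. Pads are 22 mm wide; open, the fingers measure 114 mm over their backs; the gripper's body (76 mm by 85 mm) begins 54 mm behind the grasp point. The pads swing forward as they close: fully open they stand 13 mm farther back than shut.
Start: joints at [-1.451, 0.313, 1.498, -0, 1.331, -0.223], TCP at [0.176, -0.494, 0.253] pointing down, gripper open.
Joint ranges: [-2.94, 2.94], [-0.97, 2.17], [0.19, 2.56], [-1.23, 4.37], [0.02, 3.11], [-2.88, 2.88]. Speed limits (rad/s): [2.39, 2.39, 3.01, 3.14, 3.14, 3.14].

INTERFACE

Orientations are given as a unit quaternion [x, y, z, w].
In Python, from plant import status, get_image, job gives the robot as it stands.
- The arm moves only by the shell command python3 -m jog 'ROWS' [FORCE]. ROWS is JSON, a list of rows, each a list of 3 entries, a list of its own where there are three numbers: the gripper's target within -1 to 1 (fully open at 1, half-way at 0, shut at -1), then the shift along the tool's x, y, z in mm, then the turn, a rotation vector about the tool's x, y, z in rad. In form: [[jaw, [dx, dy, dz], [ax, ay, az]], ...]. A call has 1 to 10 rows; each row shifts and turns the commanded pose from where the row before left it, along the tool's axes as they then stand; what a row does not reach is not made up. A row lasts 1/8 s, in which the tool goes at most 62.5 mm and 10.7 degrees, less where a joint would pass 70% of its speed; a pose out of reach is approached as far as the arm can. A call with a gripper value outside its range is refused whole. The fingers move at their own pace and stop on an object; FORCE is the grip in N (left out, the last holds). Time passes only in rows, so rows that do not move let the fingers close. It gives the time, the measured TCP pose, the force, the opening and the grip force at its end, in the units of the state.
- status.get_state(): the state, without advancing time (a new reading comes with each control period).
- get_image(name): name is "scene" or "top" or "wrist"; returns a dict with "color" (400x640x3 uint8, blue, green, red), "intrinsics" (3x3 intrinsics, pixels), "T" (4x4, takes a point from camera to world coordinates). Camera axes: x right, y down, z forward; pixel columns grow to the right and rows downward; lengths in m; the calibration is good to about 2 mm. A picture is of the moment at which its call begins. There is no depth.
- job.sign_off(): hands the job in; it is judged then, once.
The state is a dict: "time_s": time; "q": joint angles; "qvel": joint speeds; "joint_efforts": joint torques, N m; "tcp_pos": TCP position; "ee_rot": TCP orientation; "contact_force": force on the tool from outside, world axes, zero at the start; "moment": the same for the moment, N m; "width": opening from 0.0 (shut) to 1.0 (fully open); "grasp_force": force on a finger pad.
Only numpy, scipy, OpenCV 4.12 (cv2) and the standard library are available. Lean on these libraries where they do the work, as an engineer would, in place of code of your own. Each camera call takes 0.05 s, during which the arm holds its last target. There are 200 camera calls.

## Working session

There is one attempt and no reset: what is moved stays moved. The work goes in short steps, Python scripts to look and compute and a shell command to move; the robot and the scene stay as the last step left them, time stands still between calls to the robot, and variables do not carry over. Pictures are saved under pics/ and viewed, at most 10 in all, crops included, and the job is handed in when it is done.

```bash
mkdir -p pics; python3 - <<'E'
from plant import status,get_image
import cv2,numpy as np
for n in("scene","top"):
    d=get_image(n);cv2.imwrite(f"pics/{n}0.png",d["color"]);print(n,d["intrinsics"].tolist(),np.round(d["T"],3).tolist())
s=status.get_state();print(s["time_s"],s["tcp_pos"],s["ee_rot"],s["width"])
E
```

```text
scene [[378.0100858892303, 0.0, 322.0234405900364], [0.0, 378.0100858892303, 196.0823633862024], [0.0, 0.0, 1.0]] [[0.769, -0.598, 0.225, 0.52], [-0.639, -0.724, 0.259, -0.195], [0.008, -0.344, -0.939, 0.988], [0.0, 0.0, 0.0, 1.0]]
top [[373.56127875171296, 0.0, 313.3756182313261], [0.0, 373.56127875171296, 204.31777895608786], [0.0, 0.0, 1.0]] [[-0.015, -0.988, 0.156, 0.567], [-0.999, 0.021, 0.039, 0.003], [-0.041, -0.155, -0.987, 1.014], [0.0, 0.0, 0.0, 1.0]]
0.1 [ 0.17640789 -0.49426455  0.25282447] [ 9.85348545e-01  1.70551913e-01  1.80690479e-05 -5.38646634e-04] 1.0035767360346077
```

View pics/scene0.png

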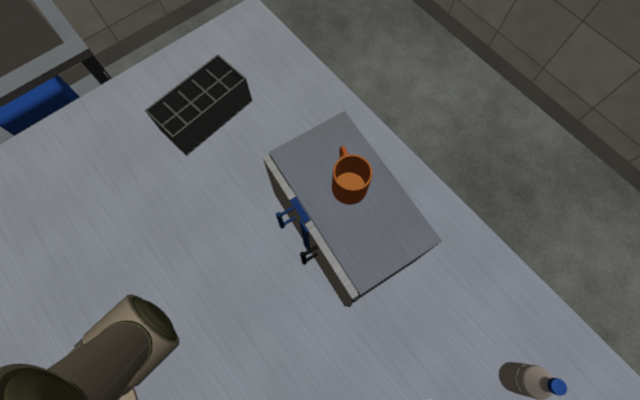

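View pics/top0.png

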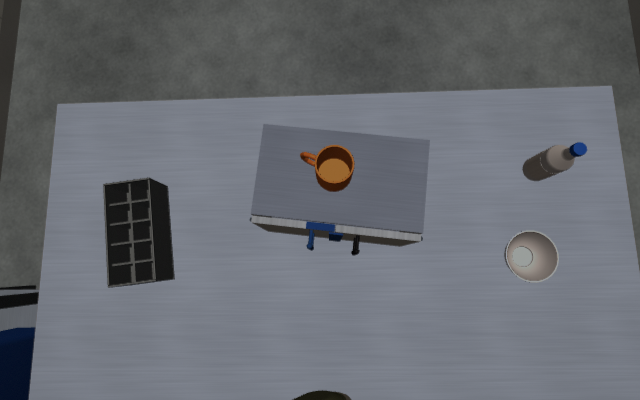

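The top view shows the cabinet, with its roof corners near (264,124), (430,140), (421,236) and (251,215). The blue bar is near (310,240) and the black bar near (356,246). I'll enlarge this area.

```bash
python3 - <<'E'
import cv2
i=cv2.imread("pics/top0.png")[115:260,240:440];cv2.imwrite("pics/c1.png",cv2.resize(i,None,fx=4,fy=4,interpolation=cv2.INTER_CUBIC))
E
```

```text
(no output)
```

View pics/c1.png

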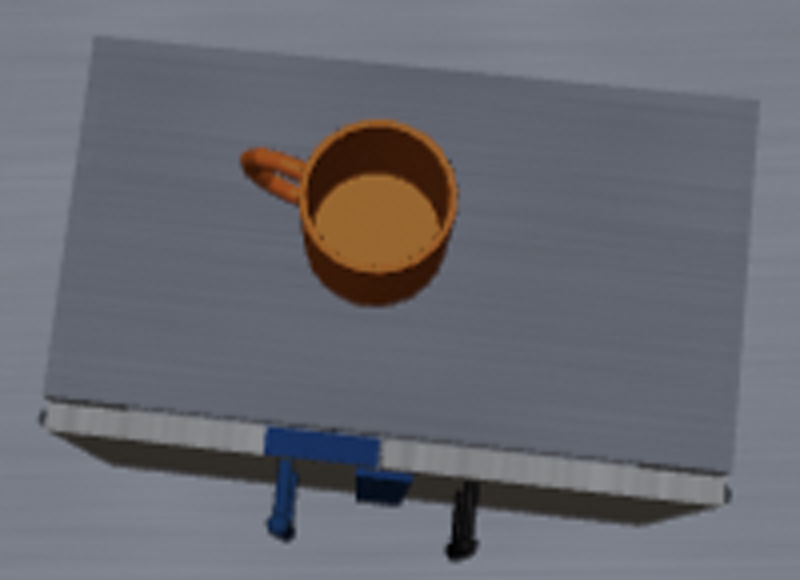

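The crop shows the roof corners at (94,37), (759,100), (732,473) and (45,398). The bar tops are near (282,530) for blue and (463,548) for black. I'll fit the cabinet pose from these.

```bash
cat >h.py <<'E'
import numpy as np,cv2
from plant import status,get_image
from scipy.optimize import least_squares
def proj(P,d):
    T=d["T"];c=(np.asarray(P)-T[:3,3])@T[:3,:3];u=c@np.asarray(d["intrinsics"]).T;return u[:,:2]/u[:,2:]
def world(p,P):
    P=np.asarray(P,float);c,s=np.cos(p[2]),np.sin(p[2])
    return np.c_[p[0]+c*P[:,0]-s*P[:,1],p[1]+s*P[:,0]+c*P[:,1],P[:,2]]
E
python3 - <<'E'
from h import *
d=get_image("top")
px=np.array([(94,37),(759,100),(732,473),(45,398)])/4+[240,115]
L=np.array([(.1,.18,.24),(.1,-.18,.24),(-.1,-.18,.24),(-.1,.18,.24)])
r=least_squares(lambda p:(proj(world(p,L),d)-px).ravel(),[.7,0,0])
p=r.x;print(p,np.round(r.fun,1))
B=[(-.152,.05,.225),(-.152,-.05,.225),(-.117,.05,.225),(-.117,.18,.24)]
print((proj(world(p,B),d)-[240,115])*4)
s=status.get_state();R=s["ee_rot"];print(R)
for a in (0,.3,.6,.9,1.2,1.45,1.6):
  for sg in(1,-1):
    r=np.array([-.0425,-sg*.128]);c,sn=np.cos(-sg*a),np.sin(-sg*a)
    b=np.array([-.1095,sg*.178])+[c*r[0]-sn*r[1],sn*r[0]+c*r[1]]
    w=world(p,[[*b,.205]])[0];print(a,sg,np.round(w,3),np.round(np.hypot(*w[:2]),3))
E
```

```text
[ 0.74703717 -0.02567724 -0.12813341] [-0.1 -0.   0.2 -0.   0.4  0.  -0.5 -0. ]
[[278.1276263  525.564463  ]
 [468.17244584 547.04162897]
 [285.71550956 459.51919967]
 [ 38.46511915 429.85992064]]
[ 9.85342155e-01  1.70588999e-01  1.60320532e-05 -4.80247124e-04]
0 1 [0.603 0.043 0.205] 0.604
0 -1 [ 0.59  -0.056  0.205] 0.593
0.3 1 [0.569 0.066 0.205] 0.573
0.3 -1 [ 0.552 -0.069  0.205] 0.556
0.6 1 [0.544 0.098 0.205] 0.553
0.6 -1 [ 0.52  -0.094  0.205] 0.528
0.9 1 [0.53  0.135 0.205] 0.547
0.9 -1 [ 0.496 -0.126  0.205] 0.512
1.2 1 [0.527 0.175 0.205] 0.555
1.2 -1 [ 0.483 -0.164  0.205] 0.51
1.45 1 [0.533 0.208 0.205] 0.573
1.45 -1 [ 0.481 -0.198  0.205] 0.52
1.6 1 [0.541 0.227 0.205] 0.587
1.6 -1 [ 0.484 -0.218  0.205] 0.531
```

The fit is good: the cabinet is at (0.747, -0.026) with yaw -0.128, and the bar tops reproject to within about 5 crop pixels. I'll move above the blue bar, then turn so the fingers close along the leaf. I'm using the half-turn wrist branch so joint 6 stays in range through the swing.

```bash
python3 -m jog '[[1,[0,0,-30],[0,0,0]],[1,[39,-24,-6],[0,0,0]],[1,[39,-24,-6],[0,0,0]],[1,[39,-24,-6],[0,0,0]],[1,[39,-24,-6],[0,0,0]],[1,[39,-24,-6],[0,0,0]],[1,[39,-24,-6],[0,0,0]],[1,[39,-24,-6],[0,0,0]],[1,[39,-24,-6],[0,0,0]],[1,[39,-24,-6],[0,0,0]]]'
python3 -m jog '[[1,[39,-24,0],[0,0,0]],[1,[39,-24,0],[0,0,0]],[1,[39,-24,0],[0,0,0]],[1,[39,-24,0],[0,0,0]],[1,[39,-24,0],[0,0,-0.17]],[1,[0,0,0],[0,0,-0.178]],[1,[0,0,0],[0,0,-0.178]],[1,[0,0,0],[0,0,-0.178]],[1,[0,0,0],[0,0,-0.178]],[1,[0,0,0],[0,0,-0.178]]]'
python3 -m jog '[[1,[0,0,0],[0,0,-0.178]],[1,[0,0,0],[0,0,-0.178]],[1,[0,0,0],[0,0,-0.178]],[1,[0,0,0],[0,0,-0.178]],[1,[0,0,0],[0,0,-0.178]],[1,[0,0,0],[0,0,-0.178]],[1,[0,0,0],[0,0,-0.178]],[1,[0,0,0],[0,0,-0.178]],[1,[0,0,0],[0,0,-0.178]],[1,[0,0,0],[0,0,0]]]'
cat >>h.py <<'E'
from scipy.spatial.transform import Rotation as Ro
p=np.array([.74704,-.02568,-.12813])
def to(xyz,yaw):
    s=status.get_state();R=Ro.from_quat(s["ee_rot"]);d=R.inv().apply(np.array(xyz)-s["tcp_pos"])*1000
    t=(R.inv()*Ro.from_euler("ZX",[yaw,np.pi])).as_rotvec()
    print("t",s["time_s"],"tcp",np.round(s["tcp_pos"],4),"w",s["width"],"gf",s["grasp_force"],"F",np.round(s["contact_force"],1),"q6",s["q"][5],"\nd",np.round(d,1),"turn",np.round(t,3))
def bar(sg,a,z=.208):
    r=np.array([-.0425,-sg*.128]);c,sn=np.cos(-sg*a),np.sin(-sg*a)
    return world(p,[[-.1095+c*r[0]-sn*r[1],sg*.178+sn*r[0]+c*r[1],z]])[0]
E
python3 - <<'E'
from h import *
to(bar(1,0),p[2]+np.pi)
d=get_image("wrist");cv2.imwrite("pics/w1.png",d["color"])
print(proj(world(p,[(-.152,.05,.225),(-.152,-.05,.225),(-.152,.05,.13)]),d))
E
```

```text
time_s: 1.4
tcp_pos: [0.4351, -0.1717, 0.3374]
ee_rot: [0.985, 0.171, -0.0, -0.0]
contact_force: [-0.7, -0.1, 0.4]
width: 0.994
grasp_force: 0.0
time_s: 2.65
tcp_pos: [0.5777, 0.0055, 0.3369]
ee_rot: [0.762, 0.648, -0.0, -0.0]
contact_force: [0.6, 0.6, -0.7]
width: 1.005
grasp_force: 0.0
time_s: 3.9
tcp_pos: [0.5777, 0.0055, 0.337]
ee_rot: [0.069, 0.998, 0.0, -0.0]
contact_force: [0.6, -0.7, 0.3]
width: 1.001
grasp_force: 0.0
t 3.9 tcp [0.5777 0.0055 0.337 ] w 1.0009358018497125 gf 0.0 F [ 0.6 -0.7  0.3] q6 -1.6255700571482001 
d [-19.6  40.9 129. ] turn [ 0.    -0.001 -0.01 ]
[[366.57894539 218.14918914]
 [249.07565892 219.30077743]
 [353.8604851  188.51764415]]
```

View pics/w1.png

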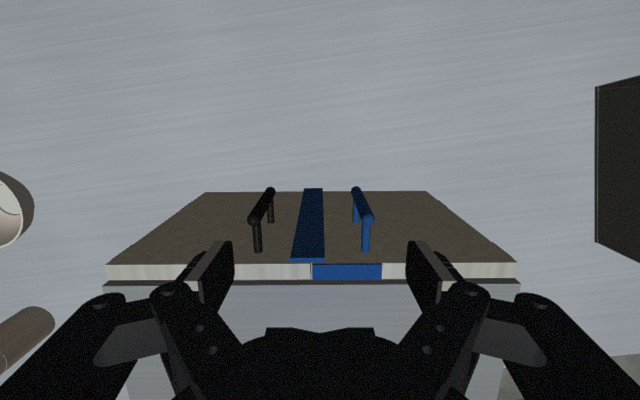

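The wrist view confirms the fit: blue bar top at about (368,218), black at about (252,218), both within 3 px of prediction. I'll shift sideways, go down and grip.

```bash
python3 -m jog '[[0.3,[-10,20,0],[0,0,-0.01]],[0.3,[-10,21,0],[0,0,0]],[0.3,[0,0,30],[0,0,0]],[0.3,[0,0,30],[0,0,0]],[0.3,[0,0,30],[0,0,0]],[0.3,[0,0,25],[0,0,0]],[0.3,[0,0,14],[0,0,0]],[0.3,[0,0,0],[0,0,0]]]' 80
python3 -c "
from h import *
to(bar(1,0),p[2]+np.pi)
R=Ro.from_euler('ZX',[p[2]+np.pi,np.pi]);print(R.inv().apply(bar(1,.1)-bar(1,0))*1000,R.inv().apply(bar(1,.15)-bar(1,0))*1000)
R=Ro.from_euler('ZX',[p[2],np.pi]);print(R.inv().apply(bar(-1,.15)-bar(-1,0))*1000)"
```

```text
time_s: 4.95
tcp_pos: [0.6028, 0.0435, 0.2078]
ee_rot: [0.064, 0.998, 0.0, -0.001]
contact_force: [0.3, -0.5, 0.5]
width: 0.647
grasp_force: 0.0
t 4.95 tcp [0.6028 0.0435 0.2078] w 0.6469443696765732 gf 0.0 F [ 0.3 -0.5  0.5] q6 -1.5640825017809095 
d [ 0.1 -0.2 -0.2] turn [ 0.    -0.001 -0.   ]
[1.25663544e+01 4.88238705e+00 5.97919968e-16] [1.86508518e+01 7.78842265e+00 9.53806687e-16]
[-1.86508518e+01  7.78842265e+00  9.53806687e-16]
```

```bash
python3 -m jog '[[-1,[0,0,0],[0,0,0]],[-1,[0,0,0],[0,0,0]],[-1,[0,0,0],[0,0,0]],[-1,[0,0,0],[0,0,0]],[-1,[0,0,0],[0,0,0]],[-1,[0,0,0],[0,0,0]]]' 80
python3 -m jog '[[-1,[12.6,4.9,0],[0,0,0.1]],[-1,[12.6,4.9,0],[0,0,0.1]],[-1,[12.6,4.9,0],[0,0,0.1]],[-1,[0,0,0],[0,0,0]]]'
```

```text
time_s: 5.7
tcp_pos: [0.6033, 0.0444, 0.2093]
ee_rot: [0.063, 0.998, 0.001, 0.001]
contact_force: [0.7, 4.7, 4.0]
width: 0.116
grasp_force: 77.9
time_s: 6.2
tcp_pos: [0.5701, 0.0678, 0.2093]
ee_rot: [0.212, 0.977, 0.001, 0.002]
contact_force: [5.8, 6.3, 1.1]
width: 0.11
grasp_force: 78.9
```

The bar is tracking as computed, so I'll continue to 1.5 rad.

```bash
python3 -m jog '[[-1,[12.6,4.9,0],[0,0,0.1]],[-1,[12.6,4.9,0],[0,0,0.1]],[-1,[12.6,4.9,0],[0,0,0.1]],[-1,[12.6,4.9,0],[0,0,0.1]],[-1,[12.6,4.9,0],[0,0,0.1]],[-1,[12.6,4.9,0],[0,0,0.1]],[-1,[0,0,0],[0,0,0]]]'
python3 -m jog '[[-1,[12.6,4.9,0],[0,0,0.1]],[-1,[12.6,4.9,0],[0,0,0.1]],[-1,[12.6,4.9,0],[0,0,0.1]],[-1,[12.6,4.9,0],[0,0,0.1]],[-1,[12.6,4.9,0],[0,0,0.1]],[-1,[12.6,4.9,0],[0,0,0.1]],[-1,[0,0,0],[0,0,0]],[-1,[0,0,0],[0,0,0]]]'
python3 -c "
from h import *
to(bar(1,1.5),p[2]+np.pi-1.5)"
```

```text
time_s: 7.08
tcp_pos: [0.5317, 0.1365, 0.2093]
ee_rot: [0.491, 0.871, 0.002, 0.003]
contact_force: [13.1, 5.3, -2.2]
width: 0.118
grasp_force: 78.8
time_s: 8.07
tcp_pos: [0.5379, 0.2147, 0.2093]
ee_rot: [0.727, 0.687, 0.002, 0.002]
contact_force: [12.1, -1.1, 0.1]
width: 0.113
grasp_force: 79.0
t 8.075 tcp [0.5379 0.2147 0.2093] w 0.11320606320423135 gf 79.04155611991882 F [12.1 -1.1  0.1] q6 0.23492943322992427 
d [-0.1 -2.1  1.3] turn [0.006 0.    0.001]
```

```bash
python3 -m jog '[[0.3,[0,0,0],[0,0,0]],[0.3,[0,0,0],[0,0,0]],[0.3,[0,0,0],[0,0,0]],[0.3,[0,0,0],[0,0,0]],[0.3,[0,0,-20],[0,0,0]],[0.3,[0,0,-40],[0,0,0]],[0.3,[0,0,-40],[0,0,0]],[0.3,[0,0,-30],[0,0,0]]]'
python3 -m jog '[[0.3,[0,0,0],[0,0,0.164]],[0.3,[0,0,0],[0,0,0.164]],[0.3,[0,0,0],[0,0,0.164]],[0.3,[0,0,0],[0,0,0.164]],[0.3,[0,0,0],[0,0,0.164]],[0.3,[0,0,0],[0,0,0.164]],[0.3,[0,0,0],[0,0,0.164]],[0.3,[0,0,0],[0,0,0.164]],[0.3,[0,0,0],[0,0,0.164]],[0.3,[0,0,0],[0,0,0.164]]]'
python3 - <<'E'
from h import *
to(bar(-1,0),p[2])
d=get_image("top");cv2.imwrite("pics/t2.png",cv2.resize(d["color"][80:300,200:460],None,fx=3,fy=2.7))
E
```

```text
time_s: 9.07
tcp_pos: [0.5357, 0.2153, 0.3402]
ee_rot: [0.727, 0.687, 0.001, 0.0]
contact_force: [-0.1, 0.1, -0.2]
width: 0.651
grasp_force: 0.0
time_s: 10.32
tcp_pos: [0.5357, 0.2152, 0.3383]
ee_rot: [0.998, -0.065, -0.0, 0.0]
contact_force: [0.4, -0.5, -0.3]
width: 0.65
grasp_force: 0.0
t 10.325 tcp [0.5357 0.2152 0.3383] w 0.6496413132854814 gf 0.0 F [ 0.4 -0.5 -0.3] q6 1.8806044711907384 
d [ 89.1 261.7 130.3] turn [ 0.     0.    -0.002]
```

View pics/t2.png

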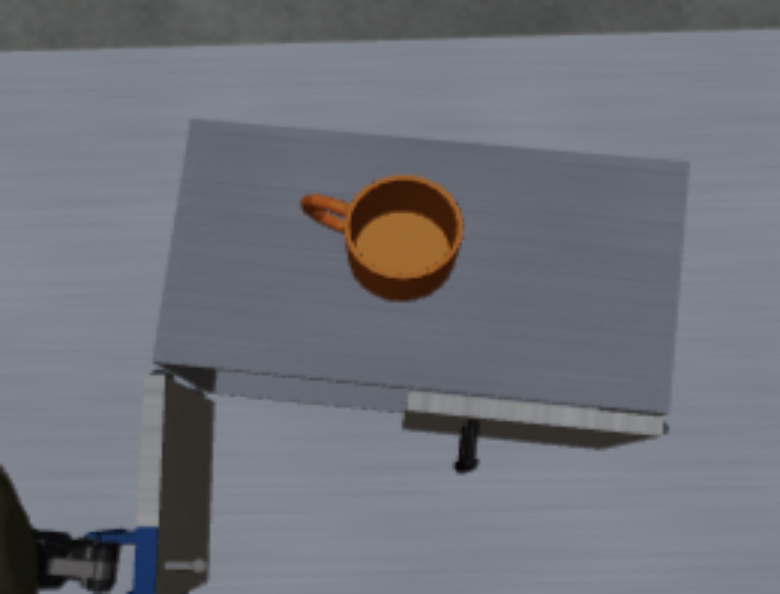

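The blue leaf stands about square at lower left, with its strip near (145,560). The black-bar leaf is still shut, with its bar at (467,460), and the mug hasn't moved. Next is the black bar.

```bash
python3 -m jog '[[0.3,[0,30,0],[0,0,0]],[0.3,[10,40,0],[0,0,0]],[0.3,[15,40,0],[0,0,0]],[0.3,[15,40,0],[0,0,0]],[0.3,[15,40,0],[0,0,0]],[0.3,[15,40,0],[0,0,0]],[0.3,[19,32,0],[0,0,0]],[0.3,[0,0,0],[0,0,0]]]'
python3 -c "
from h import *
to(bar(-1,0),p[2])"
```

```text
time_s: 11.38
tcp_pos: [0.5917, -0.0578, 0.3375]
ee_rot: [0.998, -0.063, -0.001, -0.0]
contact_force: [-0.0, -0.4, -0.6]
width: 0.65
grasp_force: 0.0
t 11.375 tcp [ 0.5917 -0.0578  0.3375] w 0.6495645176309975 gf 0.0 F [-0.  -0.4 -0.6] q6 1.4023757422985652 
d [ -1.9  -1.8 129.5] turn [0.    0.001 0.002]
```

```bash
python3 -m jog '[[0.3,[-2,-2,30],[0,0,0]],[0.3,[0,0,30],[0,0,0]],[0.3,[0,0,30],[0,0,0]],[0.3,[0,0,25],[0,0,0]],[0.3,[0,0,14],[0,0,0]],[-1,[0,0,0],[0,0,0]],[-1,[0,0,0],[0,0,0]],[-1,[0,0,0],[0,0,0]],[-1,[0,0,0],[0,0,0]],[-1,[0,0,0],[0,0,0]]]' 80
python3 -m jog '[[-1,[0,0,0],[0,0,0]],[-1,[-12.6,4.9,0],[0,0,-0.1]],[-1,[-12.6,4.9,0],[0,0,-0.1]],[-1,[-12.6,4.9,0],[0,0,-0.1]],[-1,[0,0,0],[0,0,0]]]'
python3 -c "
from h import *
to(bar(-1,.3),p[2]+.3)"
```

```text
time_s: 12.62
tcp_pos: [0.5899, -0.0545, 0.2107]
ee_rot: [0.998, -0.063, 0.001, 0.001]
contact_force: [-2.6, -4.6, 3.6]
width: 0.111
grasp_force: 78.0
time_s: 13.25
tcp_pos: [0.552, -0.0686, 0.2107]
ee_rot: [0.996, 0.087, 0.002, 0.001]
contact_force: [2.1, -5.1, 2.2]
width: 0.111
grasp_force: 78.4
t 13.25 tcp [ 0.552  -0.0686  0.2107] w 0.11120005314206245 gf 78.41232419013977 F [ 2.1 -5.1  2.2] q6 1.0623303565069362 
d [-0.2  0.7  2.7] turn [ 0.003 -0.003  0.003]
```

```bash
python3 -m jog '[[-1,[-12.6,4.9,0],[0,0,-0.1]],[-1,[-12.6,4.9,0],[0,0,-0.1]],[-1,[-12.6,4.9,0],[0,0,-0.1]],[-1,[-12.6,4.9,0],[0,0,-0.1]],[-1,[-12.6,4.9,0],[0,0,-0.1]],[-1,[-12.6,4.9,0],[0,0,-0.1]],[-1,[0,0,0],[0,0,0]]]'
python3 -m jog '[[-1,[-12.6,4.9,0],[0,0,-0.1]],[-1,[-12.6,4.9,0],[0,0,-0.1]],[-1,[-12.6,4.9,0],[0,0,-0.1]],[-1,[-12.6,4.9,0],[0,0,-0.1]],[-1,[-12.6,4.9,0],[0,0,-0.1]],[-1,[-12.6,4.9,0],[0,0,-0.1]],[-1,[0,0,0],[0,0,0]],[-1,[0,0,0],[0,0,0]]]'
python3 -m jog '[[0.3,[0,0,0],[0,0,0]],[0.3,[0,0,0],[0,0,0]],[0.3,[0,0,0],[0,0,0]],[0.3,[0,0,0],[0,0,0]],[0.3,[0,0,-20],[0,0,0]],[0.3,[0,0,-40],[0,0,0]],[0.3,[0,0,-40],[0,0,0]],[0.3,[0,0,-30],[0,0,0]],[0.3,[-30,0,0],[0,0,0]],[0.3,[-30,0,0],[0,0,0]]]'
python3 -m jog '[[0.3,[-40,0,0],[0,0,0]],[0.3,[-40,0,0],[0,0,0]],[0.3,[0,0,0],[0,0,0]],[0.3,[0,0,0],[0,0,0]]]'
python3 - <<'E'
from h import *
d=get_image("top");cv2.imwrite("pics/t3.png",cv2.resize(d["color"][80:330,200:460],None,fx=2.4,fy=2.4))
E
```

```text
time_s: 14.12
tcp_pos: [0.4967, -0.1258, 0.2107]
ee_rot: [0.926, 0.378, 0.002, 0.002]
contact_force: [5.8, -3.2, 0.4]
width: 0.113
grasp_force: 78.6
time_s: 15.12
tcp_pos: [0.483, -0.2037, 0.2107]
ee_rot: [0.773, 0.634, 0.001, 0.002]
contact_force: [4.5, -1.0, 2.9]
width: 0.112
grasp_force: 78.8
time_s: 16.38
tcp_pos: [0.4699, -0.2625, 0.3396]
ee_rot: [0.773, 0.635, 0.0, 0.0]
contact_force: [-0.8, -0.1, 0.3]
width: 0.651
grasp_force: 0.0
time_s: 16.88
tcp_pos: [0.4545, -0.3399, 0.3393]
ee_rot: [0.773, 0.635, 0.0, -0.0]
contact_force: [-0.9, -0.4, 0.7]
width: 0.651
grasp_force: 0.0
```

View pics/t3.png

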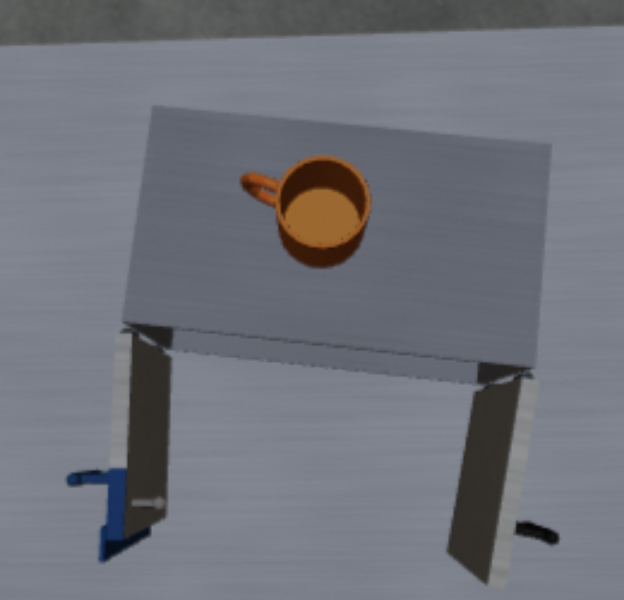

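Both leaves stand about square, with the blue bar at (72,480) and the black bar at (552,535). The mug is undisturbed and the gripper is clear, so I'm handing in.

```bash
python3 -c "
from plant import job;print(job.sign_off())"
```

```text
the job is handed in; nothing more can be done
None
```

Both cabinet doors are open, each at roughly 1.5 rad (nearly square to the front); the latched leaf went first, the mug stands where it was, and I handed the job in at about 17 s; no verdict came back.

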